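# Back off the ratchet pot clamp and lock it open

### The arm

A 7-joint arm with a two-finger parallel gripper is mounted at the origin on the work surface. World frame = base frame: x ahead of the robot, y to its left, z up, the work surface at z = 0. Lengths are in m, angles in rad, forces in N, time in s.
With the tool pointing down it reaches from about 0.4 to 0.85 m from the base axis. Payload 10.4 kg.
Tool frame: the origin (TCP) lies at the very end of the fingers, on their centre line; the grasp point (between the pads) lies 19 mm behind it; x points along the fingers, z is the direction in which the jaws open and shut, and the axes are right-handed (so a half turn about x gives the same grasp; the last joint's range is limited). The gripper opens to 85 mm and grips with 20 to 120 N. Pads are 22 mm wide; open, the fingers measure 114 mm over their backs; the gripper's body (76 mm by 85 mm) begins 54 mm behind the grasp point. The pads swing forward as they close: fully open they stand 13 mm farther back than shut.
Start: joints at [1.185, 0.332, -0.065, 1.46, 0.022, 1.35, -0.088], TCP at [0.222, -0.584, 0.231] pointing down, gripper open.
Joint ranges: [-2.6, 2.6], [-0.5, 2.12], [-1.47, 1.34], [0.16, 2.42], [-1.27, 4.41], [0.06, 2.06], [-2.6, 2.6]. Speed limits (rad/s): [2.22, 2.22, 2.79, 2.79, 3.14, 3.14, 3.14].

### API

Orientations are given as a unit quaternion [x, y, z, w].
In Python, from workcell import readout, camera, manip gives the robot as it stands.
- The arm moves only by the shell command python3 -m inch 'ROWS' [FORCE]. ROWS is JSON, a list of rows, each a list of 3 entries, a list of its own where there are three numbers: the turn, a rotation vector about the tool's x, y, z in degrees, then the shift along the tool's x, y, z in mm, then the closure, from 0 (fully open) to 1 (shut). In form: [[[wx, wy, wz], [dx, dy, dz], hand], ...]. A call has 1 to 10 rows; each row is the pose to reach, as a shift and turn from the pose measured when the call began, along the tool's axes at that moment; what a row does not reach only later rows make up. A row lasts 1/8 s, in which the tool goes at most 62.5 mm and 10.7 degrees, less where a joint would pass 70% of its speed; a pose out of reach is approached as far as the arm can. A call with a gripper value outside its range is refused whole. The fingers move at their own pace and stop on an object; FORCE is the grip in N (left out, the last holds). Time passes only in rows, so rows that repeat a pose let the fingers close. It gives the time, the measured TCP pose, the force and the opening at its end, in the units of the state.
- readout.get_obs(): the state, without advancing time (a new reading comes with each control period).
- camera(name): name is "side" or "top" or "wrist"; returns a dict with "pixels" (400x640x3 uint8, red, green, blue), "range_z" (400x640 float32, m along the optical axis (not along the pixel's ray), 0 where there is no reading), "intrinsics" (3x3 intrinsics, pixels), "extrinsics" (4x4, takes a point from world to camera coordinates); the wrist camera has in their place "T_tool_cam" (4x4, takes a point from camera to tool coordinates, whose origin is the TCP and whose axes are the tool frame's). Camera axes: x right, y down, z forward; pixel columns grow to the right and rows downward; lengths in m; the calibration is good to about 2 mm. A picture is of the moment at which its call begins: read the wrist's pose just before it.
- manip.hand_in(): hands the job in, once; it reports no verdict.
The state is a dict: "clock": time; "joint_pos": joint angles; "joint_velocities": joint speeds; "tau": joint torques, N m; "position": TCP position; "ee_rot": TCP orientation; "ft_force": force on the tool from outside, world axes, zero at the start; "torque": the same for the moment, N m; "grip_width": opening from 0.0 (shut) to 1.0 (fully open).
Only numpy, scipy, OpenCV 4.12 (cv2) and the standard library are available. Lean on these libraries where they do the work, as an engineer would, in place of code of your own. Each camera call takes 0.05 s, during which the arm holds its last target.

### The job

The glazed pot is shut in the ratchet clamp. Throw the red pawl right back so that it stays up, draw the toothed bar out by its orange handle until the front of the jaw stands over the green band, then bring the pawl down again and pull the bar back snug, so that the pawl sits fully home at the foot of a tooth with the jaw still over the green band. Leave the pot standing where it is, do not disturb the things around it, and let go of everything.

Things in the scene. Friction and masses are not known exactly. Their poses are not given: they have to be found in the camera images.
- bed: Fixed wooden clamp bed, 550 x 130 mm, 12 mm thick. Origin: centre of its underside, on the table; x runs along the bar towards the pot (the bar is withdrawn to -x), z up. A dark steel guide (x -95 to +5 mm, 64 mm wide, top 30 mm above the table; cheeks at x -55 mm rise to 58 mm) keeps the bar on y = 0 with 1 to 2 mm of play.
- band (a point): Centre of the green band across the bed, seen as a bright green patch near each long edge (28 mm long in the bed's x, so 14 mm either way from this point), on the bed's top face, on the bar's line, at x = +45 mm in the bed's frame.
- pawl (a joint): Red gravity pawl; hinge axis across the bar at bed x -55 mm, 48 mm above the table. 0 = nose home at a tooth's foot, 0.11 rad = nose on a tooth's crest, growing as it is thrown back towards the handle (limit 1.7). Turns freely: let go below about 1.0 it falls on the bar, beyond 1.2 it lies back at 1.7. Nose down, it stops the bar being withdrawn but lets it slide towards the pot.
- pawl_grip (a point): Centre of the pawl's black round crossbar, 16 mm diameter, 104 mm long across the bar, free to grip either side of a 12 mm wide middle stem. It swings at 67 mm radius about the hinge axis: at joint 0 it is 52 mm ahead (bed +x) and 42 mm above the axis, 48 mm above the pawl's arm; right back, 48 mm behind and 46 mm above, with the arm upright on its pot side, nose 117 mm above the table.
- bar: Loose steel toothed bar in the guide, 300 x 36 mm, 0.4 to 0.8 kg; sliding it takes up to some 10 N. Origin under its jaw's front face, on the bed's top; x as the bed's. 10 saw teeth, pitch 14 mm, 7 mm high, crests 31 mm above the table. Drawn out with the pawl down it slides at most 14 mm, the nose runs to a tooth's foot and the bar stops hard. The jaw starts 1 to 2 mm from the pot.
- jaw_face (a point): Middle of the front (cork) face of the bar's wooden jaw, a plate 80 mm wide, 16 mm thick, its top 62 mm above the table; 38 mm above the table.
- bar_handle (a point): Grip point of the orange handle, an upright plate 30 mm along the bar, 14 mm thick across the bar, its top 86 mm above the table; this point is on its centre line 64 mm above the table, 285 mm behind the jaw face (-x).
- pot: Loose glazed pot, dark with a yellow belt, 110 mm diameter, 70 mm tall, about 0.7 kg, standing on the bed. Origin at the centre of its underside.
- stop: Fixed wooden back stop on the bed behind the pot, 22 x 100 x 48 mm. Origin at the bottom middle of the face towards the pot.
- spray: Bystander: black bottle, 64 mm diameter, 170 mm tall. Origin at the centre of its underside.
- terracotta: Bystander: small terracotta pot, 90 mm diameter, 70 mm tall. Origin at the centre of its underside.
- brush: Bystander: brush lying on the table. Origin at its underside.
Mind the look-alikes: they are no part of the job. What is shaped like the pot but pink or turquoise is not meant.

How it is judged:
On the way, in this order (a step that is already met when the one before it is completed fails the run):
1. the pawl is thrown back past upright (value of joint pawl above 1.4 rad), for 0.2 s.
2. with the pawl back, the bar is drawn out until the jaw is within 30 mm of the middle of the green band (x of jaw_face in the frame of bed below 0.075 m and value of joint pawl above 1.2 rad), for 0.2 s.
At the end, for the whole second after the job is handed in: The jaw's front face is over the green band (within 14 mm of its middle), the pawl is home at the foot of a tooth (under 0.04 rad), the bar is at rest, and the pot stands upright within 15 mm of where it was (x of jaw_face in the frame of bed between 0.031 and 0.059 m and value of joint pawl below 0.04 rad and linear speed of bar below 0.01 m/s and distance of pot from where it was at the start of the episode below 0.015 m and angle between pot's own z axis and vertical below 0.1 rad); the robot touches nothing.
It fails at once if the pot is shifted by 20 mm or tipped (distance of pot from where it was at the start of the episode above 0.02 m or angle between pot's own z axis and vertical above 0.25 rad).
It fails at once if a bystander is shifted by 30 mm (distance of any of spray, terracotta, brush from where it was at the start of the episode above 0.03 m).
It also fails if it takes over 72 s, if anything falls off the work surface, if the arm or the gripper's body presses on something with over 40 N, if the wrist force passes 120 N, or if a joint passes its speed limit or range.

## Working session

There is one attempt and no reset: what is moved stays moved. The work goes in short steps, Python scripts to look and compute and a shell command to move; the robot and the scene stay as the last step left them, time stands still between calls to the robot, and variables do not carry over. Pictures are saved under pics/ and viewed, and the job is handed in when it is done.

```bash
mkdir -p pics; ls; python3 - <<'E'
from workcell import readout, camera, manip
import cv2,json
o=readout.get_obs(); print({k:(o[k].round(3).tolist() if hasattr(o[k],'round') and hasattr(o[k],'tolist') else o[k]) for k in o})
for n in ['side','top']:
    c=camera(n); cv2.imwrite(f'pics/{n}0.png',c['pixels'][:,:,::-1]); print(n,c['intrinsics'],c['extrinsics'])
E
```

```text
pics
{'clock': 0.0, 'joint_pos': [1.185, 0.333, -0.065, 1.461, 0.022, 1.35, -0.088], 'joint_velocities': [0.001, -0.001, 0.0, 0.0, -0.001, -0.001, 0.0], 'tau': [-0.0, -62.544, 0.049, -39.16, 0.016, 0.01, -0.0], 'position': [0.222, -0.584, 0.23], 'ee_rot': [0.402, 0.582, -0.401, 0.582], 'ft_force': [0.377, -0.076, -0.312], 'torque': [0.005, -0.007, 0.027], 'grip_width': 0.9999902478012502}
side [[510.55499393   0.         313.03146481]
 [  0.         510.55499393 196.0294729 ]
 [  0.           0.           1.        ]] [[ 0.98080596 -0.19427105 -0.01668616 -0.56488618]
 [-0.10780372 -0.46896987 -0.8766103   0.22520274]
 [ 0.1624747   0.86158344 -0.48091159  0.92566873]
 [ 0.          0.          0.          1.        ]]
top [[403.54176057   0.         313.85980791]
 [  0.         403.54176057 199.80045779]
 [  0.           0.           1.        ]] [[-0.02290897 -0.99970602  0.00794108  0.17649181]
 [-0.9939739   0.02192448 -0.10740209  0.62561571]
 [ 0.10719641 -0.01035369 -0.99418395  0.88323986]
 [ 0.          0.          0.          1.        ]]
```

View pics/side0.png

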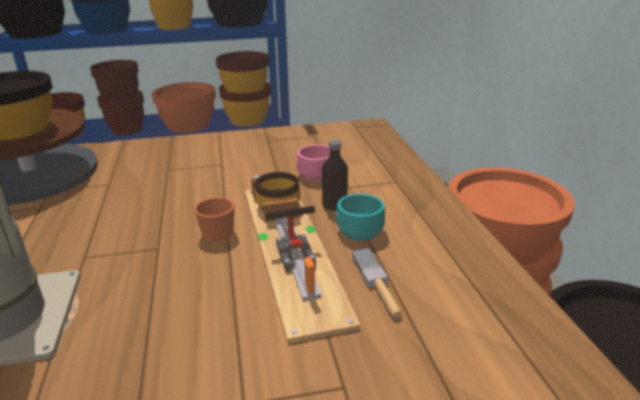

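View pics/top0.png

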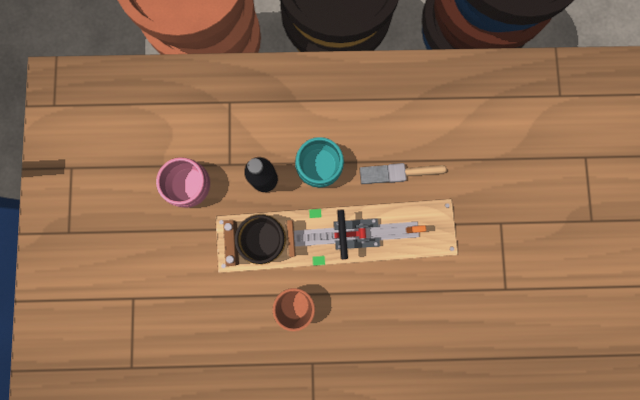

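```bash
python3 - <<'E'
import cv2
im=cv2.imread('pics/top0.png')
c=im[190:280,205:470]; cv2.imwrite('pics/topc.png',cv2.resize(c,None,fx=3,fy=3,interpolation=cv2.INTER_CUBIC))
im=cv2.imread('pics/side0.png')
c=im[160:345,230:410]; cv2.imwrite('pics/sidec.png',cv2.resize(c,None,fx=3,fy=3,interpolation=cv2.INTER_CUBIC))
E
```

```text
(no output)
```

View pics/topc.png

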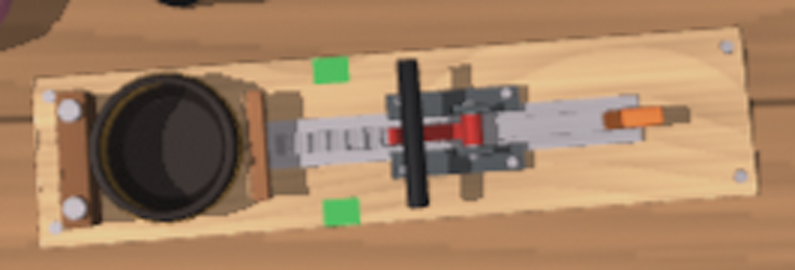

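View pics/sidec.png

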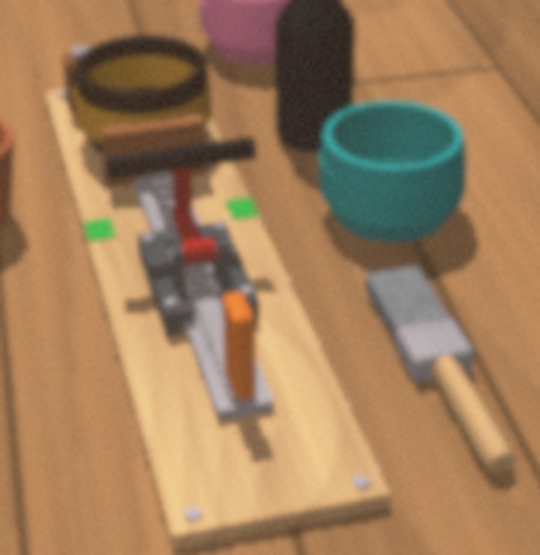

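```bash
cat > h.py <<'E'
from workcell import readout, camera, manip
import numpy as np, cv2
from scipy.spatial.transform import Rotation as R
def px2w(c,u,v,z):
    K=np.array(c['intrinsics']);T=np.array(c['extrinsics'])
    d=T[:3,:3].T@np.linalg.solve(K,[u,v,1]); o=-T[:3,:3].T@T[:3,3]
    return o+d*(z-o[2])/d[2]
def proj(c,p):
    K=np.array(c['intrinsics']);T=np.array(c['extrinsics'])
    q=K@(T[:3,:3]@np.asarray(p)+T[:3,3]); return q[:2]/q[2]
E
python3 - <<'E'
from h import *
c=camera('top')
f=lambda u,v,z:px2w(c,u/3+205-.33,v/3+190-.33,z)
C=[f(33,80,.012),f(738,28,.012),f(757,193,.012),f(40,247,.012)]
print('corners',np.round(C,4))
print('len',np.linalg.norm(C[0]-C[1]),np.linalg.norm(C[2]-C[3]),np.linalg.norm(C[1]-C[2]),np.linalg.norm(C[0]-C[3]))
ctr=np.mean(C,0); ax=(C[0]-C[1])+(C[3]-C[2]); ax/=np.linalg.norm(ax)
print('ctr',ctr,'yaw',np.degrees(np.arctan2(ax[1],ax[0])))
b=f(331,70,.012),f(341,211,.012)
yv=np.array([-ax[1],ax[0],0])
loc=lambda p:((p-ctr)@ax,(p-ctr)@yv,p[2])
for n,p in dict(b1=b[0],b2=b[1],g1=f(407,62,.09),g2=f(417,205,.09),h=f(635,117,.086),hend=f(605,121,.086),hr=f(661,112,.086),jaw1=f(247,91,.062),jaw2=f(256,197,.062)).items(): print(n,p.round(4),np.round(loc(p),4))
D=c['range_z']
K=np.array(c['intrinsics']);T=np.array(c['extrinsics'])
for u,v in [(407,62),(411,100),(417,205),(412,190),(635,117),(252,91),(468,130)]:
    U=int(round(u/3+205));V=int(round(v/3+190)); z=D[V,U]
    P=T[:3,:3].T@(np.linalg.solve(K,[U,V,1])*z-T[:3,3]); print(U,V,P.round(4),np.round(loc(P),4))
E
```

```text
corners [[ 0.5983  0.3896  0.012 ]
 [ 0.6265 -0.1565  0.012 ]
 [ 0.4993 -0.1636  0.012 ]
 [ 0.4714  0.3839  0.012 ]]
len 0.546880202745637 0.5481964092579196 0.12742089672093307 0.1270772452727567
ctr [0.54887354 0.11336868 0.012     ] yaw 92.93979492289684
b1 [0.6009 0.1602 0.012 ] [ 0.0441 -0.0544  0.012 ]
b2 [0.4931 0.1551 0.012 ] [0.0445 0.0536 0.012 ]
g1 [0.5995 0.1073 0.09  ] [-0.0087 -0.0503  0.09  ]
g2 [0.4992 0.1033 0.09  ] [-0.0075  0.0502  0.09  ]
h [ 0.5572 -0.0535  0.086 ] [-0.1671  0.0003  0.086 ]
hend [ 0.5548 -0.0321  0.086 ] [-0.1455  0.0015  0.086 ]
hr [ 0.5603 -0.0721  0.086 ] [-0.1859 -0.0019  0.086 ]
jaw1 [0.5832 0.2224 0.062 ] [ 0.1071 -0.0399  0.062 ]
jaw2 [0.5065 0.2171 0.062 ] [0.1058 0.037  0.062 ]
341 211 [0.5972 0.1068 0.101 ] [-0.0091 -0.048   0.101 ]
342 223 [0.572  0.1054 0.1012] [-0.0091 -0.0227  0.1012]
344 258 [0.4997 0.1037 0.1036] [-0.0071  0.0496  0.1036]
342 253 [0.51   0.1075 0.1029] [-0.0039  0.0391  0.1029]
417 229 [ 0.5564 -0.0549  0.086 ] [-0.1684  0.0011  0.086 ]
289 220 [0.583  0.2179 0.0638] [ 0.1027 -0.0394  0.0638]
361 233 [0.5513 0.0609 0.0569] [-0.0525  0.0002  0.0569]
```

```bash
cat >> h.py <<'E'
ORG=np.array([.5489,.1134,0]); YAW=np.radians(92.94)
BX=np.array([np.cos(YAW),np.sin(YAW),0]);BY=np.array([-BX[1],BX[0],0])
def b2w(x,y,z): return ORG+x*BX+y*BY+np.array([0,0,z])
def w2b(p): d=np.asarray(p)-ORG; return np.array([d@BX,d@BY,d[2]])
def down(zdir): # tool x down, tool z = zdir
    x=np.array([0,0,-1.]); z=zdir/np.linalg.norm(zdir); return R.from_matrix(np.c_[x,np.cross(z,x),z])
def plan(target,Rt):
    o=readout.get_obs(); Rc=R.from_quat(o['ee_rot']); p=np.asarray(o['position'])
    print('rotvec deg',np.degrees((Rc.inv()*Rt).as_rotvec()).round(1),'shift mm',(Rc.inv().apply(np.asarray(target)-p)*1000).round(1))
def st():
    o=readout.get_obs(); print('t',round(o['clock'],2),'bed',(w2b(o['position'])*1000).round(1),'F',np.round(o['ft_force'],1),'w',round(float(o['grip_width']),3),'q',np.round(o['joint_pos'],2).tolist()); 
    print(R.from_quat(o['ee_rot']).as_matrix().round(3).tolist())
E
python3 - <<'E'
from h import *
st()
for s in (1,-1): plan(b2w(-.004,.028,.15),down(s*BX))
for s in (1,-1): plan(b2w(-.168,.0,.15),down(s*BY))
E
```

```text
t 0.15 bed [-679.8  362.5  230.7] F [-0.3 -0.   0.3] w 0.999 q [1.19, 0.33, -0.06, 1.46, 0.02, 1.35, -0.09]
[[-0.0, 0.935, 0.355], [0.001, 0.355, -0.935], [-1.0, -0.0, -0.001]]
rotvec deg [-1.622e+02 -0.000e+00 -1.000e-01] shift mm [  81.3  525.5 -540.7]
rotvec deg [17.8 -0.1  0. ] shift mm [  81.3  525.5 -540.7]
rotvec deg [ 1.078e+02 -0.000e+00  1.000e-01] shift mm [  81.1  501.9 -376. ]
rotvec deg [-72.2  -0.1  -0. ] shift mm [  81.1  501.9 -376. ]
```

```bash
python3 -m inch '[[[3,0,0],[0,53,-54],0],[[6,0,0],[0,105,-108],0],[[9,0,0],[0,158,-162],0],[[12,0,0],[0,210,-216],0],[[15,0,0],[0,263,-270],0],[[18,0,0],[0,315,-324],0],[[18,0,0],[0,368,-378],0],[[18,0,0],[0,420,-433],0],[[18,0,0],[0,473,-487],0],[[18,0,0],[0,525,-541],0]]'; python3 - <<'E'
from h import *
st()
plan(b2w(-.004,.028,.15),down(-BX))
E
```

```text
clock: 1.4
position: [0.4699, -0.0087, 0.2313]
ee_rot: [0.488, 0.512, -0.488, 0.512]
ft_force: [-0.5, -0.5, -0.2]
grip_width: 0.997
t 1.4 bed [-117.9   85.1  231.3] F [-0.5 -0.5 -0.2] w 0.997 q [0.57, 0.02, -0.65, 1.82, 0.02, 1.3, -1.61]
[[0.0, 0.999, 0.048], [0.0, 0.048, -0.999], [-1.0, 0.0, -0.0]]
rotvec deg [-0.2 -0.  -0. ] shift mm [  81.4   56.8 -114. ]
```

```bash
python3 -m inch '[[[0,0,0],[0,28,-57],0],[[0,0,0],[0,57,-114],0],[[0,0,0],[30,57,-114],0],[[0,0,0],[50,57,-114],0],[[0,0,0],[50,57,-114],0]]'; python3 - <<'E'
from h import *
st()
c=camera('wrist'); cv2.imwrite('pics/w1.png',c['pixels'][:,:,::-1]); print(c['T_tool_cam'])
c=camera('top'); cv2.imwrite('pics/t1.png',c['pixels'][:,:,::-1])
E
```

```text
clock: 2.02
position: [0.5204, 0.1077, 0.1799]
ee_rot: [0.487, 0.513, -0.488, 0.511]
ft_force: [-0.4, -0.9, 0.9]
grip_width: 0.998
t 2.02 bed [ -4.2  28.8 179.9] F [-0.4 -0.9  0.9] w 0.998 q [0.37, 0.24, -0.75, 1.74, 0.17, 1.23, -1.95]
[[-0.003, 0.999, 0.048], [0.0, 0.048, -0.999], [-1.0, -0.003, -0.0]]
[[ 1.56456406e-04 -3.04329839e-01  9.52566704e-01 -1.42678729e-01]
 [ 1.64398021e-03 -9.52565350e-01 -3.04329676e-01  7.81264957e-02]
 [ 9.99998636e-01  1.61361514e-03  3.51277281e-04 -9.87697710e-04]
 [ 0.00000000e+00  0.00000000e+00  0.00000000e+00  1.00000000e+00]]
```

View pics/w1.png

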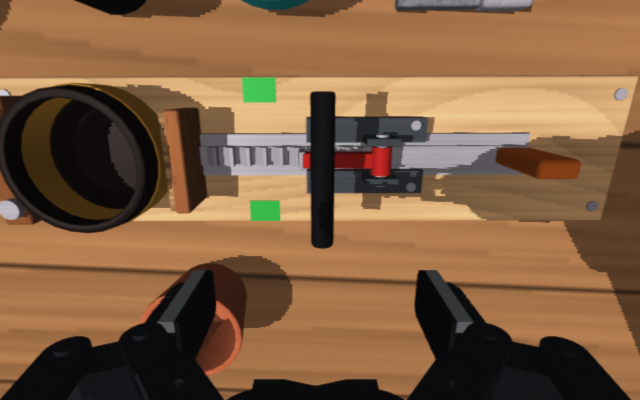

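```bash
python3 - <<'E'
from h import *
o=readout.get_obs();c=camera('wrist');T=np.array(c['T_tool_cam']);K=np.array(c['intrinsics'])
Rc=R.from_quat(o['ee_rot'])
def P(u,v):
    d=c['range_z'][v,u]; q=T[:3,:3]@(np.linalg.solve(K,[u,v,1])*d)+T[:3,3]
    return (w2b(Rc.apply(q)+o['position'])*1000).round(1)
for n,u,v in [('barfar',322,98),('barnear',322,240),('bar',322,200),('bar',322,130),('handle top',555,163),('h',500,155),('h',575,165),('jaw',180,115),('jaw',167,115),('jaw',181,205),('jaw',194,112),('g1',244,90),('g1',275,90),('pot',162,170)]: print(n,P(u,v))
E
```

```text
barfar [ -7.7 -49.4 103. ]
barnear [ -8.1  44.6 103.1]
bar [ -8.   15.8 102.6]
bar [ -7.8 -30.3 103.7]
handle top [-171.    -5.7   85. ]
h [-157.6   -3.5   36.6]
h [-185.    -4.3   85.4]
jaw [ 96.6 -37.4  60.1]
jaw [105.3 -37.5  62.2]
jaw [103.3  31.8  62.2]
jaw [ 96.5 -38.2  28.9]
g1 [ 57.4 -55.6  12.4]
g1 [ 30.7 -55.5  13.9]
pot [114.5   3.5  62.5]
```

```bash
python3 -m inch '[[[0,0,0],[45,1,3.5],0],[[0,0,0],[85,1,3.5],0],[[0,0,0],[103,1,3.5],0],[[0,0,0],[103,1,3.5],0.3],[[0,0,0],[103,1,3.5],0.6],[[0,0,0],[103,1,3.5],1],[[0,0,0],[103,1,3.5],1],[[0,0,0],[103,1,3.5],1],[[0,0,0],[103,1,3.5],1]]' 25; python3 - <<'E'
from h import *
st()
c=camera('wrist'); cv2.imwrite('pics/w2.png',c['pixels'][:,:,::-1])
E
```

```text
clock: 3.3
position: [0.5238, 0.1033, 0.0803]
ee_rot: [0.489, 0.511, -0.488, 0.512]
ft_force: [-1.1, -4.2, 6.2]
grip_width: 0.176
t 3.3 bed [-8.8 25.6 80.3] F [-1.1 -4.2  6.2] w 0.176 q [0.33, 0.36, -0.72, 1.84, 0.27, 1.04, -2.01]
[[0.003, 0.999, 0.047], [-0.001, 0.047, -0.999], [-1.0, 0.003, 0.001]]
```

View pics/w2.png

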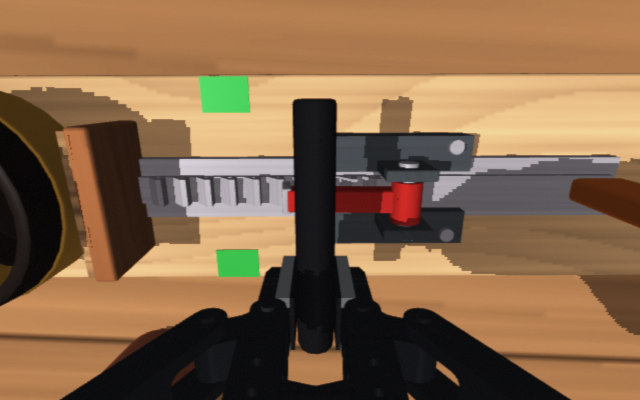

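```bash
python3 -m inch '[[[0,0,0],[-7,0,9],1],[[0,0,0],[-13,0,19],1],[[0,0,0],[-17,0,30],1],[[0,0,0],[-18.5,0,42],1],[[0,0,0],[-18.5,0,42],1]]' ; python3 - <<'E'
from h import *
st()
c=camera('side'); cv2.imwrite('pics/s3.png',cv2.resize(c['pixels'][160:320,230:390,::-1],None,fx=3.5,fy=3.5))
E
```

```text
clock: 3.98
position: [0.5264, 0.0614, 0.1007]
ee_rot: [0.489, 0.51, -0.487, 0.513]
ft_force: [-3.0, 2.1, 9.4]
grip_width: 0.177
t 3.98 bed [-50.8  25.2 100.7] F [-3.   2.1  9.4] w 0.177 q [0.42, 0.32, -0.71, 1.84, 0.24, 1.07, -1.91]
[[0.004, 0.999, 0.046], [-0.0, 0.046, -0.999], [-1.0, 0.004, 0.001]]
```

View pics/s3.png

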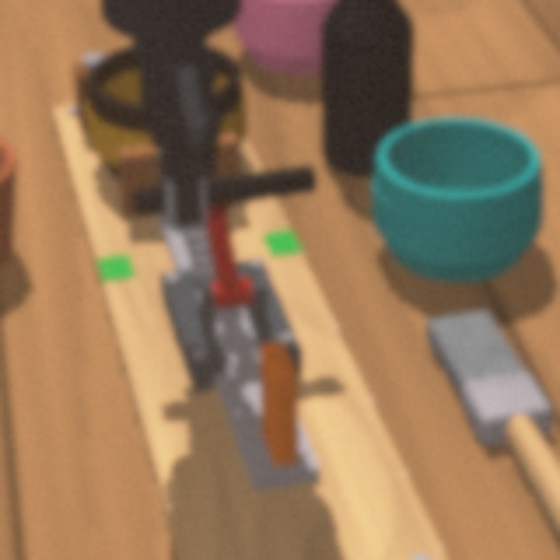

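```bash
python3 -m inch '[[[0,0,0],[0,0,12],1],[[0,0,0],[2,0,23],1],[[0,0,0],[6,0,34],1],[[0,0,0],[12,0,44],1],[[0,0,0],[15,0,48],1],[[0,0,0],[15,0,48],1],[[0,0,0],[15,0,48],1]]' ; python3 - <<'E'
from h import *
st()
c=camera('side'); cv2.imwrite('pics/s4.png',cv2.resize(c['pixels'][160:320,230:390,::-1],None,fx=3.5,fy=3.5))
E
```

```text
clock: 4.9
position: [0.5289, 0.0134, 0.0857]
ee_rot: [0.489, 0.51, -0.487, 0.513]
ft_force: [3.6, -0.0, -1.0]
grip_width: 0.176
t 4.9 bed [-98.8  25.1  85.7] F [ 3.6 -0.  -1. ] w 0.176 q [0.48, 0.33, -0.68, 1.85, 0.24, 1.03, -1.82]
[[0.005, 0.999, 0.047], [-0.001, 0.047, -0.999], [-1.0, 0.005, 0.001]]
```

View pics/s4.png

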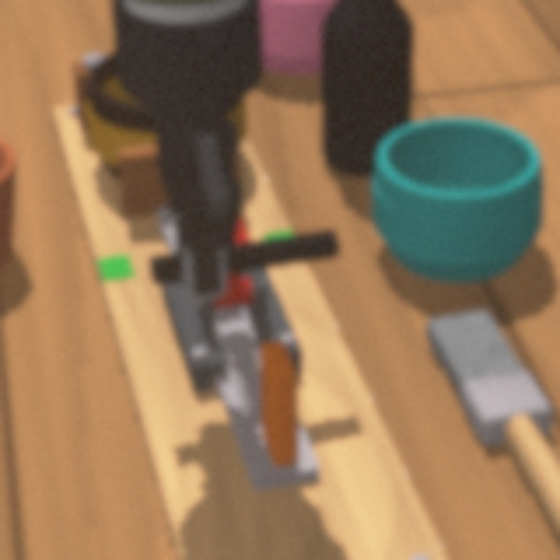

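```bash
python3 -m inch '[[[0,0,0],[0,0,0],0.6],[[0,0,0],[0,0,0],0],[[0,0,0],[0,0,0],0],[[0,0,0],[-40,0,0],0],[[0,0,0],[-80,0,0],0],[[0,0,0],[-90,0,0],0],[[0,0,0],[-90,0,0],0]]' ; python3 - <<'E'
from h import *
st()
for s in (1,-1): plan(b2w(-.171,-.003,.140),down(s*BY))
c=camera('side'); cv2.imwrite('pics/s5.png',cv2.resize(c['pixels'][160:320,230:390,::-1],None,fx=3.5,fy=3.5))
E
```

```text
clock: 5.82
position: [0.5285, 0.0135, 0.1758]
ee_rot: [0.489, 0.51, -0.487, 0.513]
ft_force: [-0.1, -1.2, -0.9]
grip_width: 0.998
t 5.83 bed [-98.8  25.5 175.8] F [-0.1 -1.2 -0.9] w 0.998 q [0.52, 0.23, -0.71, 1.76, 0.16, 1.2, -1.76]
[[0.005, 0.999, 0.047], [-0.001, 0.047, -0.999], [-1.0, 0.005, 0.002]]
rotvec deg [89.7 -0.2 -0.3] shift mm [36.  28.6 72. ]
rotvec deg [-90.3   0.3  -0.2] shift mm [36.  28.6 72. ]
```

View pics/s5.png

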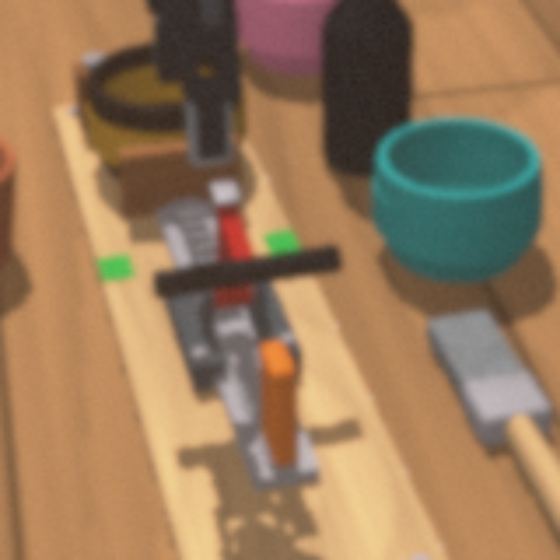

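```bash
python3 -m inch '[[[-10,0,0],[0,6,18],0],[[-20,0,0],[0,12,36],0],[[-30,0,0],[0,18,54],0],[[-40,0,0],[0,24,72],0],[[-50,0,0],[0,28,72],0],[[-60,0,0],[0,28,72],0],[[-70,0,0],[0,28,72],0],[[-80,0,0],[0,28,72],0],[[-90,0,0],[0,28,72],0],[[-90,0,0],[0,28,72],0]]' ; python3 - <<'E'
from h import *
st()
o=readout.get_obs();c=camera('wrist');cv2.imwrite('pics/w6.png',c['pixels'][:,:,::-1]);np.savez('w6.npz',d=c['range_z'],T=c['T_tool_cam'],K=c['intrinsics'],q=o['ee_rot'],p=o['position'])
E
```

```text
clock: 7.12
position: [0.5587, -0.0572, 0.1736]
ee_rot: [-0.016, 0.706, 0.016, 0.708]
ft_force: [-0.5, -0.3, -1.2]
grip_width: 0.997
t 7.12 bed [-170.9   -1.   173.6] F [-0.5 -0.3 -1.2] w 0.997 q [0.75, 0.36, -0.89, 1.67, 0.29, 1.25, -0.15]
[[0.002, -0.046, 0.999], [-0.0, 0.999, 0.046], [-1.0, -0.0, 0.002]]
```

View pics/w6.png

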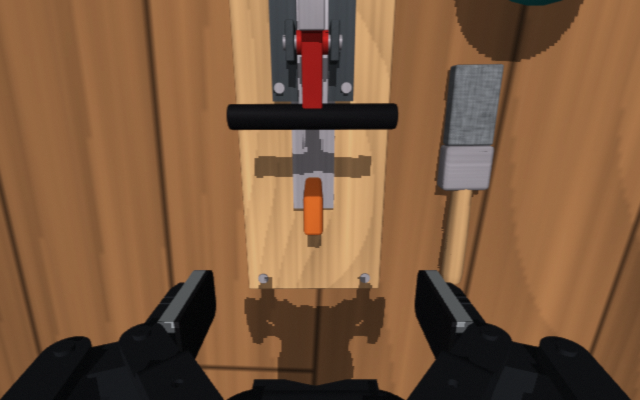

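```bash
cat >> h.py <<'E'
class W:
    def __init__(s):
        s.o=readout.get_obs(); s.c=camera('wrist'); s.T=np.array(s.c['T_tool_cam']);s.K=np.array(s.c['intrinsics']); s.R=R.from_quat(s.o['ee_rot'])
    def P(s,u,v):
        d=s.c['range_z'][v,u]; q=s.T[:3,:3]@(np.linalg.solve(s.K,[u,v,1])*d)+s.T[:3,3]
        return (w2b(s.R.apply(q)+s.o['position'])*1000).round(1)
E
python3 - <<'E'
from h import *
w=W()
for u,v in [(313,200),(313,205),(313,232),(305,215),(321,215),(313,215),(313,194),(313,182),(312,120)]: print(u,v,w.P(u,v))
E
```

```text
313 200 [-160.9   -0.3   85.7]
313 205 [-164.7   -0.3   85.5]
313 232 [-184.4   -0.2   87. ]
305 215 [-171.9    5.4   85.7]
321 215 [-172.7   -5.9   83.7]
313 215 [-172.    -0.3   85.6]
313 194 [-157.8   -0.4   81.4]
313 182 [-157.8   -0.3   45.8]
312 120 [-105.8   -0.3  101.3]
```

```bash
python3 -m inch '[[[0,0,0],[45,-1,-0.7],0],[[0,0,0],[90,-1,-0.7],0],[[0,0,0],[126,-1,-0.7],0],[[0,0,0],[126,-1,-0.7],0.4],[[0,0,0],[126,-1,-0.7],0.7],[[0,0,0],[126,-1,-0.7],1],[[0,0,0],[126,-1,-0.7],1],[[0,0,0],[126,-1,-0.7],1],[[0,0,0],[126,-1,-0.7],1]]' 60; python3 - <<'E'
from h import *
st()
w=W();cv2.imwrite('pics/w7.png',w.c['pixels'][:,:,::-1])
E
```

```text
clock: 8.35
position: [0.5592, -0.0585, 0.0494]
ee_rot: [-0.016, 0.706, 0.015, 0.708]
ft_force: [-1.6, -0.2, 6.3]
grip_width: 0.155
t 8.35 bed [-172.2   -1.5   49.4] F [-1.6 -0.2  6.3] w 0.155 q [0.69, 0.5, -0.81, 1.79, 0.42, 1.03, -0.24]
[[0.004, -0.043, 0.999], [-0.001, 0.999, 0.043], [-1.0, -0.002, 0.004]]
```

View pics/w7.png

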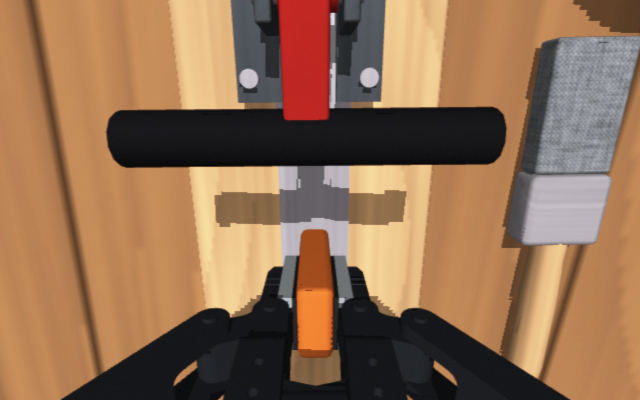

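```bash
python3 -m inch '[[[0,0,0],[0,-8,0],1],[[0,0,0],[0,-17,0],1],[[0,0,0],[0,-26,0.2],1],[[0,0,0],[0,-35,0.3],1],[[0,0,0],[0,-44,0.4],1],[[0,0,0],[0,-50,0.4],1],[[0,0,0],[0,-50,0.4],1]]'; python3 - <<'E'
from h import *
st()
c=camera('top');cv2.imwrite('pics/t8.png',cv2.resize(c['pixels'][190:280,205:470,::-1],None,fx=3,fy=3,interpolation=cv2.INTER_CUBIC))
c=camera('side'); cv2.imwrite('pics/s8.png',cv2.resize(c['pixels'][160:320,230:390,::-1],None,fx=3.5,fy=3.5))
E
```

```text
clock: 9.28
position: [0.5617, -0.1099, 0.0494]
ee_rot: [-0.016, 0.706, 0.014, 0.708]
ft_force: [-0.8, -3.4, 0.2]
grip_width: 0.158
t 9.28 bed [-223.6   -1.4   49.4] F [-0.8 -3.4  0.2] w 0.158 q [0.76, 0.52, -0.8, 1.76, 0.42, 1.04, -0.15]
[[0.004, -0.041, 0.999], [-0.003, 0.999, 0.041], [-1.0, -0.003, 0.004]]
```

View pics/t8.png

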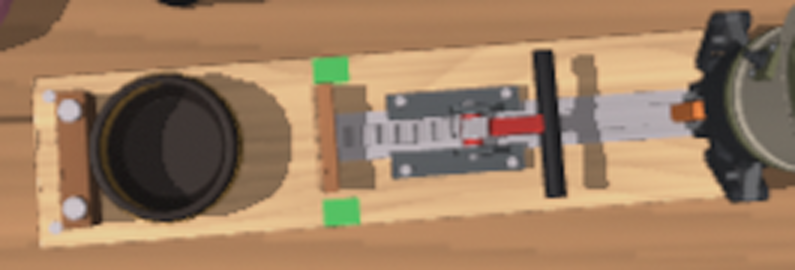

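View pics/s8.png

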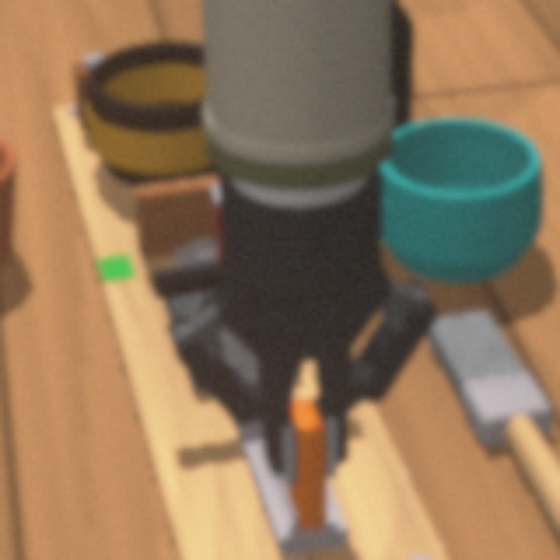

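```bash
python3 - <<'E'
from h import *
c=camera('top')
f=lambda u,v,z:(w2b(px2w(c,u/3+205-.33,v/3+190-.33,z))*1000).round(1)
print(f(317,85,.062),f(327,190,.062), 'bands',f(331,70,.012),f(341,211,.012),f(315,60,.012),f(348,78,.012))
cv2.imwrite('pics/t9.png',cv2.resize(c['pixels'][203:265,295:385,::-1],None,fx=8,fy=8,interpolation=cv2.INTER_CUBIC))
K=np.array(c['intrinsics']);T=np.array(c['extrinsics'])
for v in (225,235,245):
  for u in range(308,320):
    P=T[:3,:3].T@(np.linalg.solve(K,[u,v,1])*c['range_z'][v,u]-T[:3,3]); print(u,v,(w2b(P)*1000).round(1),end=';')
  print()
E
```

```text
[ 55.9 -40.5  62. ] [54.3 35.8 62. ] bands [ 44.1 -54.3  12. ] [44.5 53.6 12. ] [ 55.8 -63.   12. ] [ 31.5 -47.2  12. ]
308 225 [ 62.3 -27.9  11.9];309 225 [ 59.9 -25.4  62.8];310 225 [ 57.8 -25.3  61.3];311 225 [ 55.6 -25.1  61.6];312 225 [ 53.4 -24.9  62.5];313 225 [ 51.2 -24.8  61.3];314 225 [ 49.  -24.6  61.7];315 225 [ 46.9 -24.5  60.7];316 225 [ 43.9 -26.3  15.5];317 225 [ 41.6 -26.3  11.6];318 225 [ 39.3 -26.1  14.3];319 225 [ 37.  -25.9  14.3];
308 235 [63.9 -4.9 12.4];309 235 [61.5 -3.7 62.2];310 235 [59.3 -3.5 63. ];311 235 [57.2 -3.4 64.2];312 235 [55.  -3.2 63.2];313 235 [52.9 -3.  64.7];314 235 [50.7 -2.9 62.6];315 235 [48.5 -2.8 60. ];316 235 [46.3 -2.6 63.9];317 235 [43.5 -3.1 25.1];318 235 [41.2 -3.  23.6];319 235 [39.  -2.8 25.7];
308 245 [65.6 17.9 10.4];309 245 [63.3 18.  15.6];310 245 [60.9 18.  56.4];311 245 [58.8 18.2 59.4];312 245 [56.6 18.3 64.8];313 245 [54.5 18.5 65.3];314 245 [52.3 18.7 61.6];315 245 [50.1 18.8 62.6];316 245 [47.9 19.  62.3];317 245 [45.  19.4 11. ];318 245 [42.7 19.6 12.2];319 245 [40.5 19.7 15. ];
```

View pics/t9.png

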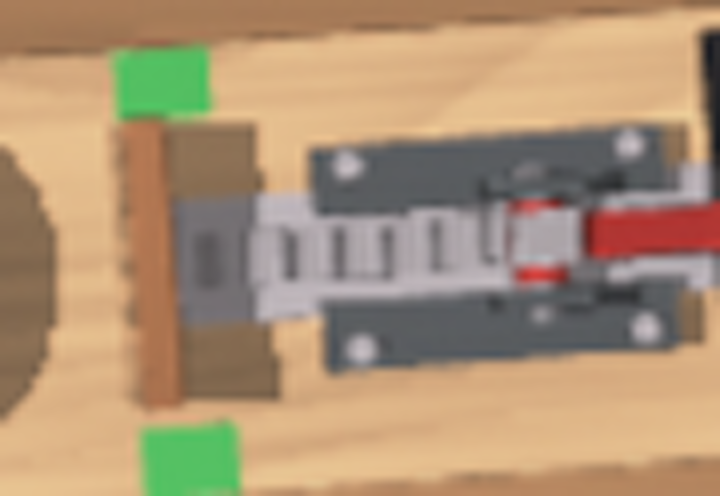

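```bash
python3 -m inch '[[[0,0,0],[0,-4,0],1],[[0,0,0],[0,-9,0],1],[[0,0,0],[0,-9,0],1],[[0,0,0],[0,-9,0],1]]'; python3 - <<'E'
from h import *
st()
c=camera('top');cv2.imwrite('pics/t10.png',cv2.resize(c['pixels'][203:265,295:385,::-1],None,fx=8,fy=8,interpolation=cv2.INTER_CUBIC))
K=np.array(c['intrinsics']);T=np.array(c['extrinsics'])
for v in (225,235,245):
  for u in range(308,324):
    P=T[:3,:3].T@(np.linalg.solve(K,[u,v,1])*c['range_z'][v,u]-T[:3,3]); b=(w2b(P)*1000).round(1)
    if b[2]>50: print(u,v,b,end=';')
  print()
E
```

```text
clock: 9.93
position: [0.5621, -0.1189, 0.0495]
ee_rot: [-0.016, 0.706, 0.014, 0.708]
ft_force: [0.0, -1.4, 0.2]
grip_width: 0.155
t 9.93 bed [-232.7   -1.3   49.5] F [ 0.  -1.4  0.2] w 0.155 q [0.77, 0.52, -0.79, 1.76, 0.43, 1.04, -0.14]
[[0.004, -0.041, 0.999], [-0.003, 0.999, 0.041], [-1.0, -0.003, 0.004]]
313 225 [ 51.2 -25.   57.3];314 225 [ 49.  -24.6  61.9];315 225 [ 46.9 -24.4  63.4];316 225 [ 44.7 -24.1  65.2];317 225 [ 42.5 -24.1  62.7];318 225 [ 40.4 -23.9  63.8];319 225 [ 38.2 -23.7  64.1];
314 235 [50.6 -2.9 60.5];315 235 [48.5 -2.8 59.6];316 235 [46.3 -2.6 62.8];317 235 [44.1 -2.4 62.2];318 235 [42.  -2.2 64.7];319 235 [39.8 -2.1 62. ];320 235 [37.6 -1.9 62.7];
314 245 [52.2 18.7 58.8];315 245 [50.1 18.8 58.8];316 245 [47.9 19.  61.5];317 245 [45.8 19.1 64.8];318 245 [43.7 19.3 65.3];319 245 [41.5 19.5 64.4];320 245 [39.2 19.6 59.4];321 245 [37.1 19.8 60.8];
```

```bash
python3 -m inch '[[[0,0,0],[0,0,0],0.6],[[0,0,0],[0,0,0],0],[[0,0,0],[0,0,0],0],[[0,0,0],[-40,0,0],0],[[0,0,0],[-80,0,0],0],[[0,0,0],[-125,0,0],0],[[0,0,0],[-125,0,0],0]]' ; python3 - <<'E'
from h import *
st()
plan(b2w(-.103,.027,.175),down(-BX))
E
```

```text
clock: 10.85
position: [0.5635, -0.1184, 0.1781]
ee_rot: [-0.016, 0.704, 0.013, 0.71]
ft_force: [-0.1, -0.1, -1.3]
grip_width: 1.003
t 10.85 bed [-232.3   -2.7  178.1] F [-0.1 -0.1 -1.3] w 1.003 q [0.83, 0.38, -0.86, 1.64, 0.3, 1.26, -0.05]
[[0.01, -0.041, 0.999], [-0.005, 0.999, 0.041], [-1.0, -0.005, 0.009]]
rotvec deg [89.4  0.7 -0.2] shift mm [  2.1 129.  -31. ]
```

```bash
python3 -m inch '[[[10,0,0],[0,15,-4],0],[[20,0,0],[0,30,-8],0],[[30,0,0],[0,45,-12],0],[[40,0,0],[0,60,-16],0],[[50,0,0],[0,75,-20],0],[[60,0,0],[0,90,-24],0],[[70,0,0],[0,105,-28],0],[[80,0.4,0],[0,120,-31],0],[[89,0.7,0],[0,129,-31],0],[[89,0.7,0],[0,129,-31],0]]' ; python3 - <<'E'
from h import *
st()
w=W();cv2.imwrite('pics/w11.png',w.c['pixels'][:,:,::-1])
plan(b2w(-.103,.027,.175),down(-BX))
E
```

```text
clock: 12.1
position: [0.5269, 0.0098, 0.1765]
ee_rot: [0.485, 0.516, -0.484, 0.515]
ft_force: [-0.1, -0.3, 0.4]
grip_width: 1.004
t 12.1 bed [-102.4   27.3  176.5] F [-0.1 -0.3  0.4] w 1.004 q [0.54, 0.23, -0.72, 1.76, 0.16, 1.21, -1.73]
[[0.001, 0.998, 0.061], [0.003, 0.061, -0.998], [-1.0, 0.001, -0.003]]
rotvec deg [ 0.7 -0.1 -0.1] shift mm [1.5 0.2 0. ]
```

View pics/w11.png

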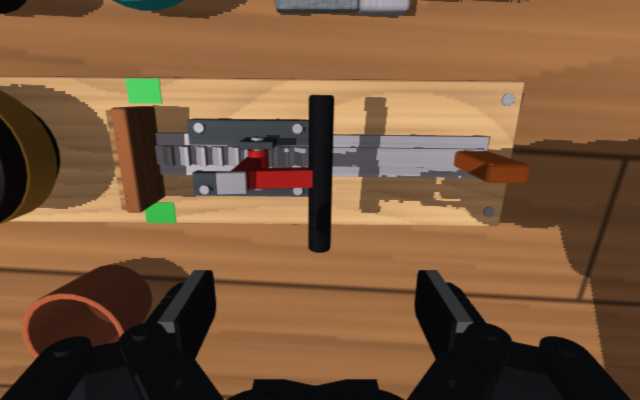

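```bash
python3 -m inch '[[[0,0,0],[45,0,0],0],[[0,0,0],[85,0,0],0],[[0,0,0],[100,0,0],0],[[0,0,0],[100,0,0],0.3],[[0,0,0],[100,0,0],0.6],[[0,0,0],[100,0,0],1],[[0,0,0],[100,0,0],1],[[0,0,0],[100,0,0],1],[[0,0,0],[100,0,0],1]]' 25; python3 - <<'E'
from h import *
st()
E
```

```text
clock: 13.28
position: [0.5277, 0.0087, 0.0772]
ee_rot: [0.485, 0.515, -0.483, 0.515]
ft_force: [-0.4, -3.5, 5.8]
grip_width: 0.174
t 13.28 bed [-103.5   26.5   77.2] F [-0.4 -3.5  5.8] w 0.174 q [0.5, 0.35, -0.69, 1.86, 0.26, 1.02, -1.81]
[[0.002, 0.998, 0.062], [0.002, 0.062, -0.998], [-1.0, 0.002, -0.001]]
```

```bash
python3 -m inch '[[[0,0,0],[-8,0,-9],1],[[0,0,0],[-14,0,-19],1],[[0,0,0],[-18,0,-30],1],[[0,0,0],[-20,0,-42],1],[[0,0,0],[-20.5,0,-53],1],[[0,0,0],[-19,0,-65],1],[[0,0,0],[-15,0,-76],1],[[0,0,0],[-9.5,0,-86],1],[[0,0,0],[-4,0,-93],1],[[0,0,0],[-4,0,-93],1]]' ; python3 - <<'E'
from h import *
st()
w=W();cv2.imwrite('pics/w13.png',w.c['pixels'][:,:,::-1])
E
```

```text
clock: 14.52
position: [0.5217, 0.1026, 0.0806]
ee_rot: [0.485, 0.516, -0.483, 0.515]
ft_force: [4.7, 0.1, -1.6]
grip_width: 0.176
t 14.53 bed [-9.4 27.7 80.6] F [ 4.7  0.1 -1.6] w 0.176 q [0.35, 0.36, -0.73, 1.85, 0.28, 1.04, -2.0]
[[0.002, 0.998, 0.063], [0.003, 0.063, -0.998], [-1.0, 0.002, -0.002]]
```

View pics/w13.png

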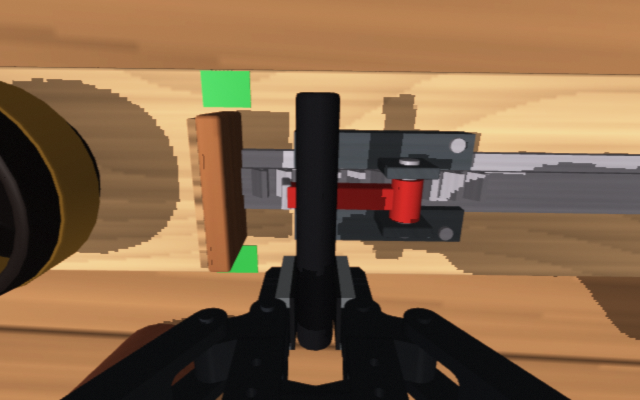

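```bash
python3 -m inch '[[[0,0,0],[2,0,-2],1],[[0,0,0],[2,0,-2],0.5],[[0,0,0],[2,0,-2],0],[[0,0,0],[2,0,-2],0],[[0,0,0],[2,0,-2],0],[[0,0,0],[-40,0,-2],0],[[0,0,0],[-85,0,-2],0],[[0,0,0],[-97,0,-2],0],[[0,0,0],[-97,0,-2],0]]' ; python3 - <<'E'
from h import *
st()
w=W();cv2.imwrite('pics/w14.png',w.c['pixels'][:,:,::-1])
for v in (110,140,200,230): print(w.P(320,v))
plan(b2w(-.2325,-.001,.175),down(-BY))
E
```

```text
clock: 15.7
position: [0.5216, 0.1042, 0.1778]
ee_rot: [0.485, 0.515, -0.483, 0.515]
ft_force: [0.7, -0.2, -0.7]
grip_width: 1.003
t 15.7 bed [ -7.8  27.7 177.8] F [ 0.7 -0.2 -0.7] w 1.003 q [0.4, 0.25, -0.77, 1.75, 0.18, 1.22, -1.93]
[[0.003, 0.998, 0.062], [0.003, 0.062, -0.998], [-1.0, 0.003, -0.002]]
[ -8.9 -42.5 102.4]
[ -9.2 -24.5 102.8]
[ -9.9  14.3 103.1]
[-10.3  35.2 103.6]
rotvec deg [-89.4  -0.1  -0.2] shift mm [  1.2  26.8 224.9]
```

View pics/w14.png

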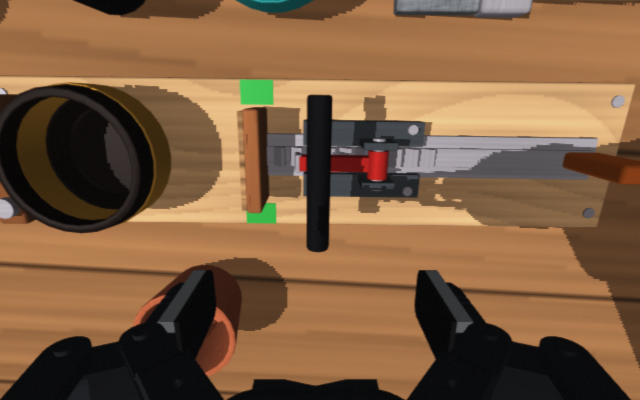

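```bash
python3 -m inch '[[[-10,0,0],[0,3,25],0],[[-20,0,0],[0,6,50],0],[[-30,0,0],[0,9,75],0],[[-40,0,0],[0,12,100],0],[[-50,0,0],[0,15,125],0],[[-60,0,0],[0,18,150],0],[[-70,0,0],[0,21,175],0],[[-80,0,0],[0,24,200],0],[[-89.4,0,0],[0,27,225],0],[[-89.4,0,0],[0,27,225],0]]' ; python3 - <<'E'
from h import *
st()
w=W();cv2.imwrite('pics/w15.png',w.c['pixels'][:,:,::-1])
plan(b2w(-.2325,-.001,.05),down(-BY))
E
```

```text
clock: 17.0
position: [0.5612, -0.121, 0.1741]
ee_rot: [-0.016, 0.708, 0.019, 0.706]
ft_force: [-0.4, -0.5, 0.6]
grip_width: 0.998
t 17.0 bed [-234.7   -0.3  174.1] F [-0.4 -0.5  0.6] w 0.998 q [0.84, 0.39, -0.86, 1.64, 0.3, 1.26, -0.04]
[[-0.002, -0.049, 0.999], [0.004, 0.999, 0.049], [-1.0, 0.004, -0.002]]
rotvec deg [-0.1 -0.1 -0.2] shift mm [ 1.245e+02 -1.000e-01  7.000e-01]
```

View pics/w15.png

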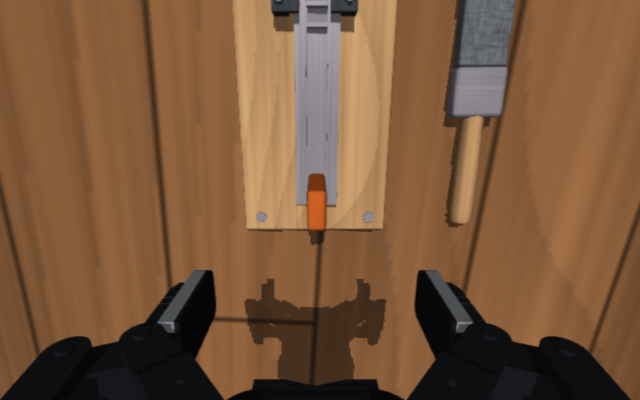

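```bash
python3 -m inch '[[[0,0,0],[45,2,0.5],0],[[0,0,0],[90,2,0.5],0],[[0,0,0],[125,2,0.5],0],[[0,0,0],[125,2,0.5],0.4],[[0,0,0],[125,2,0.5],0.7],[[0,0,0],[125,2,0.5],1],[[0,0,0],[125,2,0.5],1],[[0,0,0],[125,2,0.5],1],[[0,0,0],[125,2,0.5],1]]' 60; python3 - <<'E'
from h import *
st()
E
python3 -m inch '[[[0,0,0],[0,-2,0],1],[[0,0,0],[0,-4,0],1],[[0,0,0],[0,-4,0],1]]'
```

```text
clock: 18.18
position: [0.5622, -0.1168, 0.0507]
ee_rot: [-0.016, 0.707, 0.018, 0.707]
ft_force: [-2.1, 0.9, 8.4]
grip_width: 0.156
t 18.18 bed [-230.6   -1.4   50.7] F [-2.1  0.9  8.4] w 0.156 q [0.77, 0.52, -0.8, 1.75, 0.42, 1.05, -0.13]
[[-0.0, -0.048, 0.999], [0.003, 0.999, 0.048], [-1.0, 0.003, 0.0]]
clock: 18.55
position: [0.5624, -0.1209, 0.0508]
ee_rot: [-0.016, 0.707, 0.018, 0.707]
ft_force: [-0.9, 1.1, 1.1]
grip_width: 0.155
```

```bash
python3 -m inch '[[[0,0,0],[0,-2,0],1],[[0,0,0],[0,-3,0],1],[[0,0,0],[0,-3,0],1]]'; python3 -m inch '[[[0,0,0],[0,-1.5,0],1],[[0,0,0],[0,-3,0],1],[[0,0,0],[0,-3,0],1]]'; python3 - <<'E'
from h import *
st()
E
```

```text
clock: 18.92
position: [0.5625, -0.1239, 0.0507]
ee_rot: [-0.016, 0.707, 0.018, 0.707]
ft_force: [-0.3, 2.8, 0.8]
grip_width: 0.154
clock: 19.3
position: [0.5627, -0.1271, 0.0508]
ee_rot: [-0.016, 0.707, 0.018, 0.707]
ft_force: [-0.1, 2.5, 0.1]
grip_width: 0.158
t 19.3 bed [-240.9   -1.5   50.8] F [-0.1  2.5  0.1] w 0.158 q [0.78, 0.53, -0.8, 1.75, 0.42, 1.05, -0.11]
[[0.0, -0.048, 0.999], [0.003, 0.999, 0.048], [-1.0, 0.003, 0.0]]
```

```bash
python3 -m inch '[[[0,0,0],[0,-1,0],1],[[0,0,0],[0,-2,0],1],[[0,0,0],[0,-2,0],1]]'; python3 -m inch '[[[0,0,0],[0,-1,0],1],[[0,0,0],[0,-2,0],1],[[0,0,0],[0,-2,0],1]]'; python3 - <<'E'
from h import *
st()
c=camera('side'); cv2.imwrite('pics/s16.png',cv2.resize(c['pixels'][160:320,230:390,::-1],None,fx=3.5,fy=3.5))
c=camera('top');cv2.imwrite('pics/t16.png',cv2.resize(c['pixels'][190:280,205:470,::-1],None,fx=3,fy=3,interpolation=cv2.INTER_CUBIC))
K=np.array(c['intrinsics']);T=np.array(c['extrinsics'])
for v in (215,225,235,245,252):
  for u in range(308,350):
    P=T[:3,:3].T@(np.linalg.solve(K,[u,v,1])*c['range_z'][v,u]-T[:3,3]); b=(w2b(P)*1000).round(1)
    if b[2]>50: print(u,v,b,end=';')
  print()
E
```

```text
clock: 19.68
position: [0.5628, -0.1271, 0.0508]
ee_rot: [-0.016, 0.707, 0.019, 0.707]
ft_force: [-1.7, 9.3, 1.3]
grip_width: 0.158
clock: 20.05
position: [0.5628, -0.1271, 0.0508]
ee_rot: [-0.015, 0.707, 0.021, 0.707]
ft_force: [-1.2, 10.4, 0.9]
grip_width: 0.157
t 20.05 bed [-240.9   -1.5   50.8] F [-1.2 10.4  0.9] w 0.157 q [0.79, 0.53, -0.8, 1.74, 0.42, 1.05, -0.11]
[[-0.001, -0.051, 0.999], [0.008, 0.999, 0.051], [-1.0, 0.008, -0.0]]
331 215 [ 59.3  14.7 943.9];335 215 [  3.9 -40.7  97.8];336 215 [  1.9 -40.4  99.6];337 215 [ -0.3 -40.4  97.9];338 215 [ -2.6 -40.4  95.4];339 215 [ -4.3 -40.   99.6];340 215 [ -6.4 -39.8  99.6];341 215 [ -8.7 -39.8  97.7];
318 225 [ 40.3 -24.   62.1];319 225 [ 38.2 -23.8  62.6];320 225 [ 36.  -23.6  62.5];321 225 [ 33.8 -23.4  63.2];322 225 [ 31.7 -23.3  63. ];323 225 [ 29.4 -23.2  61.1];324 225 [ 27.3 -22.9  63.7];336 225 [  3.4 -19.7  96.5];337 225 [  1.3 -19.5  95.8];338 225 [ -0.5 -19.2 100.5];339 225 [ -2.7 -19.1  98.8];340 225 [ -4.9 -19.   98. ];341 225 [ -6.7 -18.7 100.8];342 225 [ -9.5 -18.9  92.8];
318 235 [41.9 -2.3 59.4];319 235 [39.7 
[... 440 characters left out ...]
 245 [35.  19.9 63. ];323 245 [32.8 20.1 61.4];324 245 [30.5 20.3 60.1];325 245 [28.3 20.5 59.3];326 245 [26.2 20.6 60.9];337 245 [ 4.4 22.1 92.8];338 245 [ 2.7 22.2 98. ];339 245 [ 0.7 22.4 98.9];340 245 [-1.5 22.5 98.4];341 245 [-3.7 22.7 96.5];342 245 [-5.6 22.8 98.4];343 245 [-7.9 23.  96.1];344 245 [-10.4  23.2  91. ];
320 252 [40.4 34.7 62.2];321 252 [38.2 34.9 59. ];322 252 [36.1 35.  62.1];323 252 [33.9 35.2 61.3];324 252 [31.8 35.3 62.2];325 252 [29.6 35.5 62.9];326 252 [27.5 35.6 63.3];338 252 [ 3.6 36.7 95. ];339 252 [  2.   36.7 101.3];340 252 [-1.000e-01  3.690e+01  1.006e+02];341 252 [-2.3 37.1 99.6];342 252 [ -4.3  37.2 100.1];343 252 [-6.6 37.4 97.6];344 252 [-8.7 37.6 97.4];
```

View pics/t16.png

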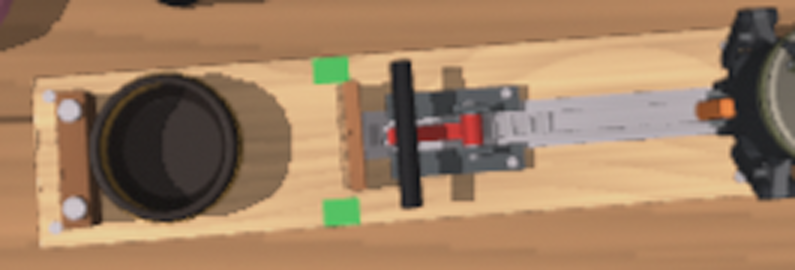

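```bash
python3 -m inch '[[[0,0,0],[0,-3,0],1],[[0,0,0],[0,-5,0],1],[[0,0,0],[0,-7,0],1],[[0,0,0],[0,-7,0],1]]'; python3 -m inch '[[[0,0,0],[0,0,0],1],[[0,0,0],[0,0,0],0.6],[[0,0,0],[0,0,0],0.2],[[0,0,0],[0,0,0],0],[[0,0,0],[0,0,0],0],[[0,0,0],[-40,0,0],0],[[0,0,0],[-80,0,0],0],[[0,0,0],[-130,0,0],0],[[0,0,0],[-130,0,0],0]]';  python3 - <<'E'
from h import *
st()
plan(b2w(-.11,.03,.18),down(-BY))
E
```

```text
clock: 20.65
position: [0.5629, -0.1273, 0.0508]
ee_rot: [-0.015, 0.707, 0.025, 0.706]
ft_force: [-4.9, 23.8, 3.8]
grip_width: 0.156
clock: 21.78
position: [0.5652, -0.1293, 0.1847]
ee_rot: [-0.015, 0.705, 0.024, 0.709]
ft_force: [0.3, -0.2, -0.7]
grip_width: 0.996
t 21.77 bed [-243.3   -3.8  184.7] F [ 0.3 -0.2 -0.7] w 0.996 q [0.86, 0.39, -0.87, 1.61, 0.29, 1.28, -0.01]
[[0.005, -0.056, 0.998], [0.013, 0.998, 0.056], [-1.0, 0.012, 0.005]]
rotvec deg [ 0.3  0.3 -0.7] shift mm [  6.2 133.4 -33.2]
```

```bash
python3 -m inch '[[[0,0,0],[-30,40,0],0],[[0,0,0],[-30,90,0],0],[[0,0,0],[-30,135,0],0],[[0,0,0],[-30,135,0],0],[[0,0,0],[-30,135,0],0]]';  python3 - <<'E'
from h import *
st()
w=W();cv2.imwrite('pics/w20.png',w.c['pixels'][:,:,::-1])
c=camera('side'); cv2.imwrite('pics/s20.png',cv2.resize(c['pixels'][160:320,230:390,::-1],None,fx=3.5,fy=3.5))
c=camera('top');cv2.imwrite('pics/t20.png',cv2.resize(c['pixels'][190:280,205:470,::-1],None,fx=3,fy=3,interpolation=cv2.INTER_CUBIC))
E
```

```text
clock: 22.4
position: [0.5574, 0.0042, 0.2157]
ee_rot: [-0.015, 0.705, 0.024, 0.708]
ft_force: [0.5, -0.6, -0.3]
grip_width: 0.993
t 22.4 bed [-109.5   -2.9  215.7] F [ 0.5 -0.6 -0.3] w 0.993 q [0.7, 0.32, -0.94, 1.63, 0.26, 1.32, -0.22]
[[0.004, -0.056, 0.998], [0.012, 0.998, 0.056], [-1.0, 0.012, 0.004]]
```

View pics/w20.png

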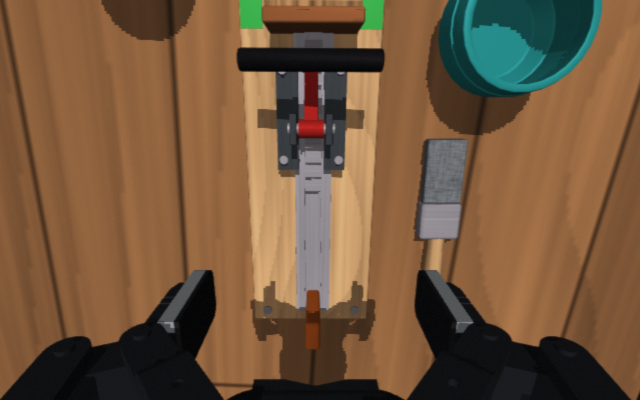

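View pics/s20.png

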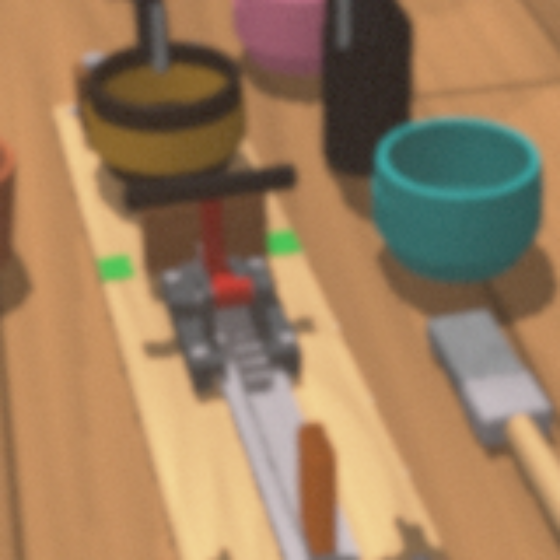

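```bash
python3 -m inch '[[[0,0,0],[0,40,0],0],[[0,0,0],[0,70,0],0],[[0,0,0],[0,70,0],0],[[0,0,0],[0,70,0],0]]';  python3 - <<'E'
from h import *
w=W();cv2.imwrite('pics/w21.png',w.c['pixels'][:,:,::-1])
B=np.array([[w.P(u,v) for u in range(640)] for v in range(300)])
X,Y,Z=B[...,0],B[...,1],B[...,2]
m=(Z>80)&(Z<115)&(abs(Y)<50)&(abs(X)<30)
print('crossbar x',np.percentile(X[m],[2,50,98]),'z',np.percentile(Z[m],[50,90,98]))
m=(Z>55)&(Z<68)&(abs(Y)<36)&(X>20)&(X<75); print('jaw top x',np.percentile(X[m],[1,50,99]))
m=(Z>60)&(Z<80)&(X>85); print('pot',np.percentile(X[m],[1,99]),np.percentile(Y[m],[1,99]))
a=cv2.imread('pics/topc.png').astype(int); b=cv2.imread('pics/t20.png').astype(int)
print('pot px diff',abs(a-b)[60:240,:200].mean())
E
```

```text
clock: 23.05
position: [0.554, 0.0719, 0.2165]
ee_rot: [-0.014, 0.705, 0.023, 0.708]
ft_force: [-0.3, -0.1, 0.3]
grip_width: 0.996
crossbar x [-10.7  -2.7   3.6] z [97.1 98.5 99.1]
jaw top x [26.3 34.3 41.5]
pot [ 85.4 107.4] [106.3   193.907]
pot px diff 2.0572685185185184
```

View pics/w21.png

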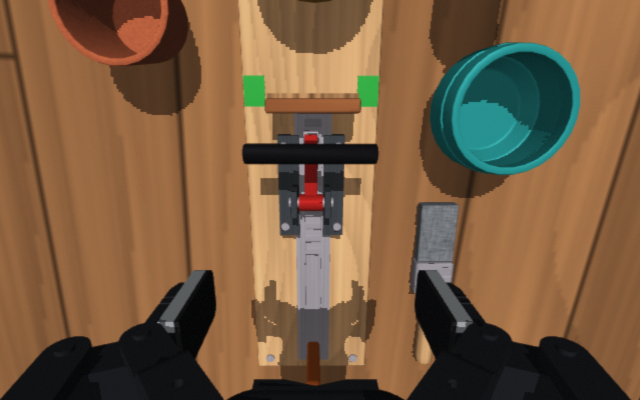

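```bash
python3 - <<'E'
from workcell import manip
print(manip.hand_in())
E
```

```text
the job is handed in; nothing more can be done
None
```

I finished the job and handed it in at about 23 s of the 72 s allowed; the hand-in reports no verdict.

**What I did:**
- I threw the pawl back by its crossbar to about 1.6 rad and let it lie back.
- I drew the bar out about 60 mm by the orange handle.
- I lowered the pawl onto the teeth and pulled the bar a further 10 mm until it stopped hard. At the end I pulled with about 24 N and the bar did not move.
- I let go and backed off.

**Last checks:**
- **Jaw:** the front face is at about x = +42 mm in the bed's frame, over the green band (31 to 59 mm allowed).
- **Pawl:** the top of the crossbar dropped from about 103 mm with the nose near a crest to about 98.5 mm, which fits the pawl being home (about 0 rad).
- **Pot:** it looks unmoved in the before-and-after top pictures. A depth check of it from the wrist camera came out useless, because the pot was largely out of that view.
- **Bystanders:** I saw no change in the pictures I viewed, but did not measure them.
- **Robot:** the gripper is open and about 115 mm above the crossbar, touching nothing.

**One disagreement:** readings of the jaw's front edge differed by about 6 mm. Depth and the handle position agreed on the larger value, which I used. By the smaller value the jaw would be at about 36 mm, still over the band.

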